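# Slide the oil cruet home into its bay past the swing-out tongs arm

### The job

The tongs on the swing-out hook arm hang in the way of the cruet's bay. Using only pushes of the fingers, first swing the hook arm on past the bay, all the way to its stop; then push the tall glass cruet low on its body so that it slides upright across the shelf into the open mouth of the chrome bay, fully home against the back rail. Never lift or tip the cruet, and leave the other things on the shelf where they are.

Things in the scene. Friction and masses are not known exactly. Their poses are not given: they have to be found in the camera images.
- cruet: Closed glass cruet, steel stopper, loose, round, 181 mm tall, about 0.4 kg. Origin: centre of its underside, z axis up. Cylindrical foot 60 mm in diameter from 0 to 45 mm up, then a cone to a 23 mm neck at 115 mm; stopper collar 28 mm across at 145 to 153 mm, stopper 18 mm across to the top. Slides if pushed in its lowest 30 mm; pushed higher it may tip.
- caddy: Fixed chrome bay. Origin: where the cruet's axis stands when home and centred. x points into the bay (to the robot's right), y away from the robot. 3-sided gallery of 6 mm rails, 39 mm high, no floor: inner face of back rail at x = +30 mm (cruet against it: axis at x = 0), of side rails at y = +-45 mm; sides end at x = -16 mm, 90 mm mouth open to -x. A 36 mm high link runs to the post.
- swing_arm (a joint): Angle of the hook arm about its upright post (rad), growing anticlockwise seen from above. At 0.35 the arm points along the caddy's -y, over the bay; less leans to the mouth (-x) side, more to the closed (+x) side. Stop: 1.45, arm pointing 1.10 rad past -y towards the caddy's +x. Starts at 0.10 to 0.55, stays where it is left; takes about 2 N at hook_bar.
- hook_pivot (a point): Point on the hook arm's upright hinge axis at bar height, 250 mm above the shelf. The post below it is 14 mm in diameter with a 20 mm hub up to 261 mm; it stands at x = -10, y = +150 mm in the caddy's frame.
- hook_bar (a point): Point on the axis of the hook arm's bar, 75 mm from the hinge axis, 250 mm above the shelf; turns with the arm. Level round steel bar of 8 mm diameter, free above and below here, out to 168 mm; upturned tip 266 mm high. Aluminium tongs (34 mm wide along the bar, 26 mm across it) are fixed to it 155 mm from the hinge and hang down to 62 mm above the shelf.
- plate_low: Lower of two stacked navy melamine plates, 220 mm across, 18 mm high, origin at centre of underside. Leave alone.
- plate_top: Upper of the two stacked navy plates, same size, origin at centre of underside. Leave alone.
- skewer_rack: Chrome slotted rack with four upright steel skewers seated in it, foot 100 by 160 mm, 222 mm tall to the skewer rings, origin at centre of underside. Leave alone.
- pepper_mill: Dark wooden pepper mill, 52 mm diameter, 152 mm tall, origin at centre of underside. Leave alone.
- salt_bowl: Small white salt bowl, 68 mm across, 42 mm tall, origin at centre of underside. Leave alone.
- tumbler: Steel tumbler, 72 mm across, 90 mm tall, origin at centre of underside. Leave alone.
- basting_brush: Brush lying flat on the shelf, its length along its own x axis. Leave alone.
Not all that is in view belongs to the job. Of the things like the cruet, leave any that is purple, red or yellow; of the rest the smaller one is meant.

How it is judged:
By the outcome, as a careful person would: the job done as asked, in the order asked, and still so for the second after the job is handed in, with the robot touching nothing.
It also fails if it takes over 64 s, if anything falls off the work surface, if the arm or the gripper's body presses on something with over 40 N, if the wrist force passes 120 N, or if a joint passes its speed limit or range.

### The arm

A 7-joint arm with a two-finger parallel gripper is mounted at the origin on the work surface. World frame = base frame: x ahead of the robot, y to its left, z up, the work surface at z = 0. Lengths are in mm, angles in degrees, forces in N, time in s.
With the tool pointing down it reaches from about 400 to 850 mm from the base axis. Payload 4.5 kg.
Tool frame: the origin (TCP) lies midway between the tips of the shut fingers; the grasp point (between the pads) lies behind it (r.grip_point_offset is the z of the grasp point in the tool frame, in mm); z points along the fingers, y is the direction in which the jaws open and shut (so a half turn about z gives the same grasp; the last joint's range is limited). The gripper opens to 85 mm and grips with 20 to 120 N. Pads are 22 mm wide; open, the fingers measure 114 mm over their backs; the gripper's body (76 mm by 85 mm) begins 54 mm behind the grasp point. The pads swing forward as they close: fully open they stand 13 mm farther back than shut.
Start: joints at [-63.094, 39.483, -11.15, 89.685, 9.013, 51.709, -12.324], TCP at [263.819, 566.616, 231.317] pointing down, gripper open.
Joint ranges: [-172.22, 172.22], [-26.19, 119.32], [-84.43, 86.54], [7.71, 146.69], [-57.33, 237.33], [2.42, 119.75], [-152.13, 152.13]. Speed limits (degrees/s): [147.25, 147.25, 180, 180, 180, 180, 180].

### API

Orientations are given as a 3x3 rotation matrix whose columns are the frame's x, y, z axes.
In Python, from rig import r gives the robot as it stands.
- The arm moves only by the tool carry_out, never from a script. Its argument "motion" is a list of rows, each a list of 4 numbers: the shift along the tool's x, y, z in cm, then the turn about the tool's z in degrees. A call has 1 to 12 rows; each row is the pose to reach, as a shift and turn from the pose measured when the call began, along the tool's axes at that moment; what a row does not reach only later rows make up. A row lasts 1/10 s, in which the tool goes at most 50 mm and 8.59 degrees, less where a joint would pass 70% of its speed; a pose out of reach is approached as far as the arm can. A call with a gripper value outside its range is refused whole. "gripper" is the closure, from 0 (fully open) to 1 (shut), set as the call begins (left out, the last holds). The fingers move at their own pace and stop on an object; "newtons" is the grip in N (left out, the last holds). Time passes only in rows, so rows that repeat a pose let the fingers close. It gives the time, the measured TCP pose, the force and the opening at its end, in the units of the state.
- r.get_obs(): the state, without advancing time (a new reading comes with each control period).
- r.read_camera(name): name is "side" or "top" or "wrist"; returns a dict with "img" (384x512x3 uint8, blue, green, red), "z_map" (384x512 float32, mm along the optical axis (not along the pixel's ray), 0 where there is no reading), "K" (3x3 intrinsics, pixels), "R" (3x3) and "t" (3): a world point X has camera coordinates R X + t. Camera axes: x right, y down, z forward; pixel columns grow to the right and rows downward; lengths in mm; the calibration is good to about 2 mm. A picture is of the moment at which its call begins.
- r.finish_job(): hands the job in, once; it reports no verdict.
The state is a dict: "time_s": time; "joint_pos": joint angles; "qvel": joint speeds; "effort": joint torques, N m; "position": TCP position; "ee_rot": TCP orientation; "wrist_force": force on the tool from outside, world axes, zero at the start; "wrist_torque": the same for the moment, N m; "gripper_width": finger opening in mm.
Only numpy, scipy, OpenCV 4.12 (cv2) and the standard library are available. Lean on these libraries where they do the work, as an engineer would, in place of code of your own. Each camera call takes 0.05 s, during which the arm holds its last target. There are 200 camera calls.

## Working session

There is one attempt and no reset: what is moved stays moved. The work goes in short steps, Python scripts to look and compute and a tool call to move; the robot and the scene stay as the last step left them, time stands still between calls to the robot, and variables do not carry over. Pictures are saved under pics/ and viewed, about 8 in all and at most 12, crops included, and the job is handed in when it is done.

Besides the shell and the picture viewer there is one more tool, called after "Emit:" by a JSON object that holds its "method" and its "body". carry_out: Moves the arm, as the interface text tells. Its arguments: {"type":"object","properties":{"motion":{"type":"array","items":{"type":"array","items":{"type":"number"}}},"gripper":{"type":"number"},"newtons":{"type":"number"}},"required":["motion"]}

```bash
mkdir -p pics; ls; cat > h.py <<'E'
import numpy as np, cv2
from rig import r
def cap(n):
    c=r.read_camera(n); np.savez(f'/tmp/{n}.npz',**c); return c
def pts(c):
    z=c['z_map']; h,w=z.shape; u,v=np.meshgrid(np.arange(w),np.arange(h))
    K=c['K']; P=np.stack([(u-K[0,2])/K[0,0]*z,(v-K[1,2])/K[1,1]*z,z],-1)
    X=(P-c['t'])@c['R']; X[z==0]=np.nan; return X
E
python3 - <<'E'
from h import *
for n in ['top','side']:
    c=cap(n); cv2.imwrite(f'pics/{n}1.png',c['img']); print(n,(-c['R'].T@c['t']).round(),c['R'].round(2).tolist())
o=r.get_obs(); print(o['position'],o['ee_rot'],o['time_s'],r.grip_point_offset)
E
```

```text
pics
top [ 331.   94. 1273.] [[-0.07, -1.0, -0.0], [-0.98, 0.06, -0.2], [0.2, -0.01, -0.98]]
side [ 122. 1267. 1092.] [[-0.94, -0.34, -0.02], [-0.19, 0.57, -0.8], [0.28, -0.75, -0.6]]
[263.63333455 566.01370112 230.55362259] [[-9.06542029e-01  4.22115115e-01 -6.15243381e-04]
 [ 4.22115547e-01  9.06540626e-01 -1.59917215e-03]
 [-1.17291617e-04 -1.70942056e-03 -9.99998532e-01]] 0.1 -18.700000000000003
```

View pics/top1.png

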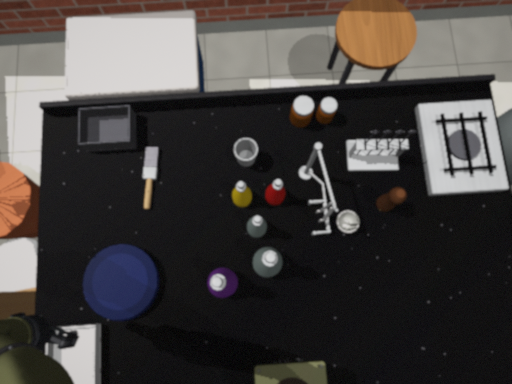

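View pics/side1.png

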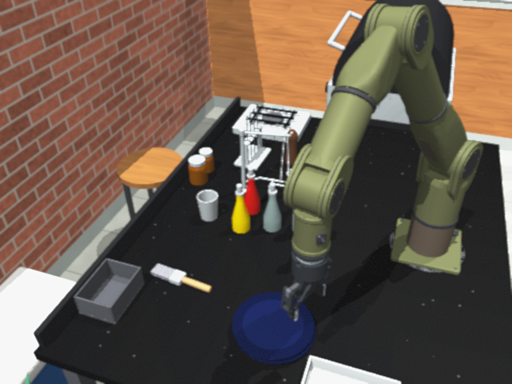

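The top view shows five cruet-like things: yellow (242,195), red (275,193), grey-green (257,226), larger grey-green (267,262) and purple (222,283). By the description the target is the smaller grey-green one at (257,226). The caddy is near (320,218) and the hook post near (306,173). I'll take one close crop and the measurements.

```bash
python3 - <<'E'
from h import *
c=dict(np.load('/tmp/top.npz')); X=pts(c)
im=c['img'][130:310,195:425]; cv2.imwrite('pics/crop1.png',cv2.resize(im,None,fx=3.4,fy=3.3,interpolation=cv2.INTER_CUBIC))
# heights blobs
for nm,(u,v) in dict(yel=(242,190),red=(277,187),tgt=(257,222),big=(269,259),pur=(219,283)).items():
    W=X[v-20:v+21,u-20:u+21].reshape(-1,3); 
    ctr=X[v,u]; s=W[(np.hypot(*(W[:,:2]-ctr[:2]).T)<45)&(W[:,2]>20)]
    t=s[s[:,2]>s[:,2].max()-12]
    print(nm,ctr.round(),'top',t.mean(0).round(1),s[:,2].max().round(), 'x',[s[:,0].min().round(),s[:,0].max().round()],'y',[s[:,1].min().round(),s[:,1].max().round()])
for (u,v) in [(318,146),(306,173),(328,185),(334,207),(313,202),(327,202),(313,233),(328,231),(327,210),(348,221),(398,195),(378,155)]:
    print((u,v),X[v,u].round())
Z=X[...,2]; m=(Z>235)&(Z<275); m[:, :295]=0; m[:,345:]=0
print('bar pts'); b=X[m]; b=b[np.argsort(b[:,0])]; print(len(b)); print(b[::max(1,len(b)//25)].round().tolist())
E
```

```text
yel [592. 104. 151.] top [603.7 106.5 181.5] 186.0 x [np.float64(574.0), np.float64(626.0)] y [np.float64(77.0), np.float64(134.0)]
red [594.   6. 153.] top [602.4   2.8 180.5] 184.0 x [np.float64(574.0), np.float64(627.0)] y [np.float64(-26.0), np.float64(32.0)]
tgt [496.  69. 171.] top [504.1  67.1 180.8] 184.0 x [np.float64(475.0), np.float64(533.0)] y [np.float64(39.0), np.float64(97.0)]
big [390.  48. 261.] top [395.5  43.7 260.2] 265.0 x [np.float64(353.0), np.float64(434.0)] y [np.float64(5.0), np.float64(86.0)]
pur [341. 173. 258.] top [345.4 177.7 258. ] 262.0 x [np.float64(305.0), np.float64(384.0)] y [np.float64(135.0), np.float64(215.0)]
(318, 146) [ 670. -100.  263.]
(306, 173) [ 665. -100.   16.]
(328, 185) [ 567. -117.  253.]
(334, 207) [ 509. -126.  253.]
(313, 202) [ 569. -112.   23.]
(327, 202) [ 571. -160.    1.]
(313, 233) [ 473. -103.   25.]
(328, 231) [ 475. -146.   39.]
(327, 210) [ 540. -151.   35.]
(348, 221) [ 505. -218.    7.]
(398, 195) [ 549. -328.  154.]
(378, 155) [ 711. -337.   10.]
bar pts
270
[[498.0, -131.0, 260.0], [505.0, -126.0, 251.0], [512.0, -126.0, 252.0], [518.0, -128.0, 260.0], [525.0, -122.0, 253.0], [532.0, -126.0, 255.0], [541.0, -127.0, 251.0], [549.0, -123.0, 251.0], [556.0, -123.0, 253.0], [563.0, -118.0, 257.0], [572.0, -119.0, 256.0], [580.0, -115.0, 255.0], [588.0, -113.0, 255.0], [597.0, -118.0, 250.0], [604.0, -113.0, 255.0], [612.0, -108.0, 254.0], [620.0, -106.0, 255.0], [629.0, -105.0, 254.0], [638.0, -107.0, 259.0], [646.0, -102.0, 252.0], [655.0, -104.0, 257.0], [662.0, -101.0, 252.0], [665.0, -100.0, 260.0], [668.0, -92.0, 245.0], [671.0, -92.0, 245.0], [673.0, -95.0, 263.0], [677.0, -96.0, 258.0]]
```

View pics/crop1.png

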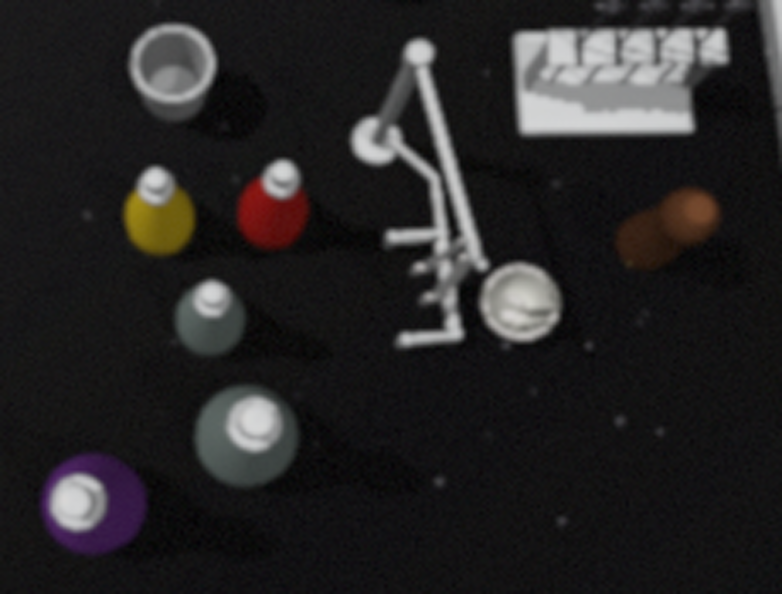

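The crop confirms the choice: the target is the small grey-green cruet at crop (210,320), standing apart from the red and yellow ones. Its axis is at about (504,67). Next I'll fit the caddy and pivot, and measure the open finger's profile, since I'll push with the back of an open finger to keep the gripper body off the neck.

```bash
python3 - <<'E'
from h import *
c=dict(np.load('/tmp/top.npz')); X=pts(c); Z=X[...,2]
m=(Z>28)&(Z<50)&(X[...,0]>440)&(X[...,0]<620)&(X[...,1]<-60)&(X[...,1]>-185)
b=X[m]; b=b[np.argsort(b[:,0])]; print(len(b)); print(b.round().astype(int).tolist())
o=r.get_obs(); T=np.array(o['ee_rot']); p=np.array(o['position'])
for n in ['side','top','wrist']:
    c=cap(n); Q=pts(c).reshape(-1,3); L=(Q-p)@T
    s=L[(abs(L[:,0])<60)&(abs(L[:,1])<80)&(L[:,2]<10)&(L[:,2]>-120)]
    print(n,len(s))
    for z in range(-120,10,10):
        k=s[(s[:,2]>=z)&(s[:,2]<z+10)]
        if len(k)>3: print(z,len(k),'x',k[:,0].min().round(),k[:,0].max().round(),'y',np.percentile(k[:,1],[0,5,50,95,100]).round())
cv2.imwrite('pics/wr1.png',c['img'])
E
```

```text
164
[[471, -106, 40], [471, -103, 40], [472, -150, 33], [473, -148, 30], [473, -128, 40], [473, -115, 46], [473, -131, 35], [473, -135, 34], [473, -122, 40], [473, -125, 38], [473, -109, 46], [473, -112, 43], [474, -119, 37], [474, -152, 42], [474, -107, 39], [474, -104, 41], [475, -146, 39], [475, -150, 37], [475, -140, 40], [475, -101, 35], [475, -144, 36], [475, -134, 41], [475, -137, 38], [475, -128, 42], [476, -125, 40], [476, -132, 35], [476, -116, 41], [477, -123, 36], [477, -119, 38], [477, -107, 41], [477, -152, 40], [477, -149, 41], [477, -114, 36], [477, -111, 35], [477, -104, 38], [478, -144, 39], [478, -147, 36], [478, -141, 38], [479, -138, 34], [480, -149, 42], [481, -148, 33], [483, -150, 42], [484, -148, 37], [484, -183, 40], [487, -148, 38], [487, -151, 35], [487, -183, 42], [487, -180, 43], [490, -151, 38], [490, -148, 38], [490, -178, 42], [490, -181, 41], [493, -148, 41], [493, -151, 37], [493, -178, 43], [496, -148, 41], [496, -152, 37], [497, -178, 41], [499, -149, 40], [499, -152, 37], [500, -179, 42], [502, -149, 39], [502, -146, 38], [503, -179, 39], [503, -
[... 2561 characters left out ...]
12.0 -7.0 y [-54. -54. -50. -48. -47.]
-40 10 x -12.0 -8.0 y [-54. -54. -49. -43. -43.]
-30 11 x -13.0 -6.0 y [-56. -56. -50.  45.  47.]
-20 4 x -11.0 -6.0 y [-50. -50.  -3.  47.  47.]
wrist 38685
-110 346 x 20.0 23.0 y [-24. -22.   7.  21.  22.]
-100 7155 x 7.0 23.0 y [-69. -62.  -1.  60.  67.]
-90 11459 x -7.0 20.0 y [-73. -67.  -1.  65.  72.]
-80 7831 x -13.0 20.0 y [-75. -70.  -1.  68.  73.]
-70 6981 x -12.0 16.0 y [-76. -68.  36.  66.  74.]
-60 1310 x 1.0 16.0 y [-71. -63.  -1.  61.  70.]
-50 1226 x -10.0 14.0 y [-57. -54.  41.  52.  56.]
-40 1160 x -10.0 13.0 y [-58. -55.  41.  53.  56.]
-30 930 x -10.0 13.0 y [-57. -54.  -1.  53.  55.]
-20 287 x -10.0 13.0 y [-50. -45. -43.  44.  53.]
```

View pics/wr1.png

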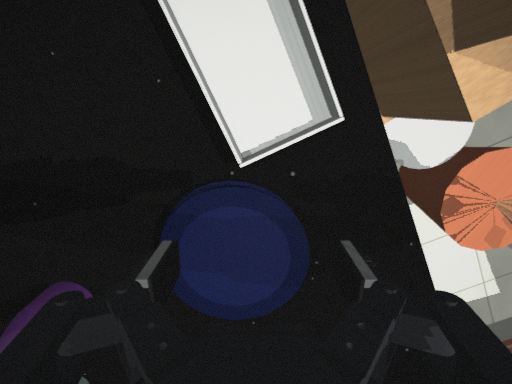

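The wrist view shows the open fingers over the plates, tips near (150,265) and (360,265), with the knuckles flaring outward behind them. I need the body's real extents.

```bash
python3 - <<'E'
from h import *
o=r.get_obs(); T=np.array(o['ee_rot']); p=np.array(o['position'])
S=[]
for n in ['side','top','wrist']:
    Q=pts(dict(np.load(f'/tmp/{n}.npz'))).reshape(-1,3); S.append((Q-p)@T)
s=np.vstack(S); s=s[(abs(s[:,0])<70)&(abs(s[:,1])<80)&(s[:,2]<-55)&(s[:,2]>-230)]
for z in range(-230,-55,10):
    for a,b in [(0,30),(30,50),(50,80)]:
        k=s[(s[:,2]>=z)&(s[:,2]<z+10)&(abs(s[:,1])>=a)&(abs(s[:,1])<b)]
        if len(k)>3: print(z,(a,b),len(k),'x',np.percentile(k[:,0],[0,3,97,100]).round().astype(int),end=' | ')
    print()
E
```

```text
-230 (0, 30) 114 x [-37 -36  35  36] | -230 (30, 50) 89 x [-21 -19  19  22] | 
-220 (0, 30) 134 x [-38 -37  36  38] | -220 (30, 50) 97 x [-24 -20  21  23] | 
-210 (0, 30) 149 x [-39 -38  37  38] | -210 (30, 50) 117 x [-25 -23  21  26] | 
-200 (0, 30) 130 x [-39 -38  38  38] | -200 (30, 50) 114 x [-26 -23  21  25] | 
-190 (0, 30) 21 x [-37 -36  37  37] | -190 (30, 50) 25 x [-25 -19  23  24] | 
-180 (0, 30) 222 x [-38 -37  36  38] | -180 (30, 50) 127 x [-23 -20  19  23] | 
-170 (0, 30) 104 x [-39 -38  37  38] | -170 (30, 50) 121 x [-23 -22  22  24] | 
-160 (0, 30) 97 x [-38 -38  37  38] | -160 (30, 50) 105 x [-24 -23  24  27] | 
-150 (0, 30) 96 x [-38 -38  37  38] | -150 (30, 50) 108 x [-25 -21  21  26] | 
-140 (0, 30) 88 x [-38 -38  37  38] | -140 (30, 50) 98 x [-24 -21  22  24] | 
-130 (0, 30) 7 x [-35 -34  35  35] | -130 (30, 50) 54 x [-14 -11  13  15] | -130 (50, 80) 6 x [-1 -1 10 10] | 
-120 (0, 30) 7 x [-12 -12  12  12] | -120 (30, 50) 113 x [-12 -11  11  12] | -120 (50, 80) 203 x [-14 -13  12  14] | 
-110 (0, 30) 222 x [-20 -15  22  23] | -110 (30, 50) 44 x [-12 -12  11  11] | -110 (50, 80) 108 x [-13 -13  12  13] | 
-100 (0, 30) 5592 x [-20  12  22  23] | -100 (30, 50) 154 x [-18   2  19  20] | -100 (50, 80) 1370 x [-14  -3  14  15] | 
-90 (0, 30) 5631 x [-19  11  19  20] | -90 (30, 50) 1946 x [-18  -3  19  20] | -90 (50, 80) 4080 x [-14   1  14  15] | 
-80 (0, 30) 1897 x [-17  10  19  20] | -80 (30, 50) 1936 x [-18  -9  19  20] | -80 (50, 80) 4264 x [-13  -9  14  15] | 
-70 (30, 50) 1356 x [-13  -7  14  17] | -70 (50, 80) 6051 x [-15  -8  15  16] | 
-60 (30, 50) 312 x [ 2 12 15 16] | -60 (50, 80) 504 x [-14   7  15  16] |
```

Geometry settled:
- **Hook arm:** push the bar with shut fingers.
- **Cruet:** push with the front corner of one partly open finger, tool yawed about 75°. The body then clears the cruet's neck and the other finger trails through the gap beside the big cruet.

First I'll raise the tool and traverse to the bar.

Emit:
{"method": "carry_out", "body": {"motion": [[0, 0, -5, 0], [-4, -3, -7, 8], [-8, -6, -7, 16], [-12, -9.4, -7, 24], [-16, -12.5, -7, 32], [-20, -15.6, -7, 40], [-24, -18.7, -7, 48], [-28, -21.8, -7, 56], [-32, -25, -7, 64], [-36, -28, -7, 72], [-40, -31.2, -7, 80], [-44, -34.3, -7, 80]], "gripper": 1, "newtons": 40}}

```text
time_s: 1.45
position: [513.1, 78.3, 301.3]
ee_rot: [[0.261, 0.965, -0.0], [0.965, -0.261, -0.001], [-0.001, 0.0, -1.0]]
wrist_force: [0.6, -1.0, 0.4]
gripper_width: -0.4
```

```bash
cat > go.py <<'E'
import sys; from h import *
# print tool-frame shift (cm) and turn for a world target x y z phi
o=r.get_obs(); T=np.array(o['ee_rot']); p=np.array(o['position']); g=np.array([float(a) for a in sys.argv[1:4]])
phi=np.degrees(np.arctan2(T[1,0],T[0,0])); print('t',o['time_s'],'p',p.round(1),'phi',phi.round(1),'tilt',T[:,2].round(3),'w',round(o['gripper_width'],1),'F',np.round(o['wrist_force'],1))
print('shift cm',((g-p)@T/10).round(2),'turn',round(phi-float(sys.argv[4]),1))
E
python3 go.py 594 -78 300 75
```

```text
t 1.45 p [513.1  78.3 301.3] phi 74.9 tilt [-0.    -0.001 -1.   ] w -0.4 F [ 0.6 -1.   0.4]
shift cm [-12.99  11.88   0.14] turn -0.1
```

Emit:
{"method": "carry_out", "body": {"motion": [[-4, 4, 0, 0], [-8, 8, 0, 0], [-13, 11.9, 0, 0], [-13, 11.9, 0, 0], [-13, 11.9, 0, 0], [-13, 11.9, 3, 0], [-13, 11.9, 6.6, 0], [-13, 11.9, 6.6, 0], [-13, 11.9, 6.6, 0]]}}

```text
time_s: 2.35
position: [593.9, -77.2, 235.7]
ee_rot: [[0.26, 0.966, -0.001], [0.966, -0.26, -0.0], [-0.0, -0.001, -1.0]]
wrist_force: [-0.4, 0.3, 1.0]
gripper_width: -0.0
```

```bash
python3 go.py 594 -95 235 75; python3 go.py 612 -145 235 75;python3 go.py 622 -162 235 75; python3 - <<'E'
from h import *
c=cap('top'); cv2.imwrite('pics/t2.png',cv2.resize(c['img'][110:270,225:405],None,fx=4,fy=3.75,interpolation=cv2.INTER_CUBIC))
E
```

```text
t 2.35 p [593.9 -77.2 235.7] phi 75.0 tilt [-0.001 -0.    -1.   ] w -0.0 F [-0.4  0.3  1. ]
shift cm [-1.71  0.47  0.07] turn -0.0
t 2.35 p [593.9 -77.2 235.7] phi 75.0 tilt [-0.001 -0.    -1.   ] w -0.0 F [-0.4  0.3  1. ]
shift cm [-6.07  3.51  0.07] turn -0.0
t 2.35 p [593.9 -77.2 235.7] phi 75.0 tilt [-0.001 -0.    -1.   ] w -0.0 F [-0.4  0.3  1. ]
shift cm [-7.46  4.91  0.07] turn -0.0
```

View pics/t2.png

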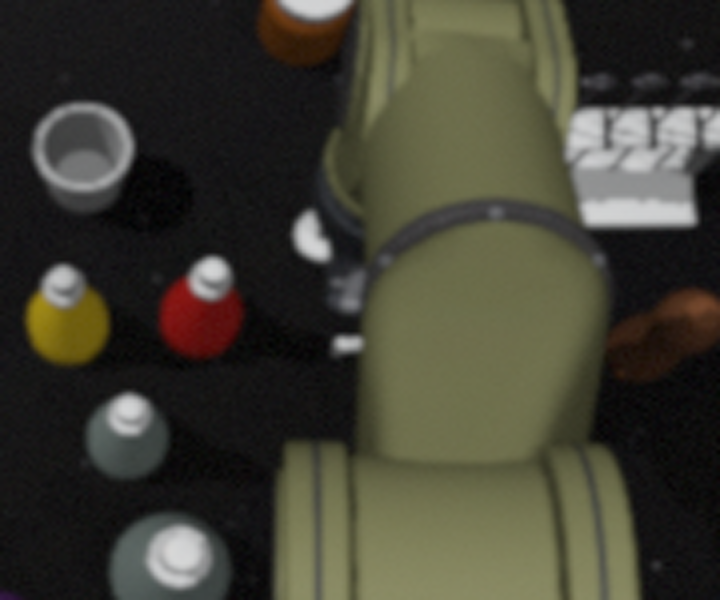

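The arm hides the hook from above, and the cruets stand undisturbed, the target at crop (128,435). I'll push the bar along its arc.

Emit:
{"method": "carry_out", "body": {"motion": [[-1.0, 0.2, 0, 0], [-1.8, 0.5, 0, 0], [-2.6, 0.9, 0, 0], [-3.4, 1.4, 0, 0], [-4.2, 1.9, 0, 0], [-5.0, 2.6, 0, 0], [-5.6, 3.1, 0, 0], [-6.2, 3.6, 0, 0], [-6.6, 4.1, 0, 0], [-7.0, 4.6, 0, 0]]}}

```text
time_s: 3.4
position: [621.0, -157.7, 236.6]
ee_rot: [[0.26, 0.966, 0.001], [0.966, -0.26, -0.001], [-0.0, 0.001, -1.0]]
wrist_force: [-1.4, 2.5, 0.7]
gripper_width: 0.1
```

```bash
python3 go.py 622 -162 235 75; python3 - <<'E'
from h import *
for n in ['side','wrist']:
    c=cap(n); X=pts(c); m=(X[...,2]>244)&(X[...,2]<262)&(X[...,0]>480)&(X[...,0]<690)&(X[...,1]<-60)&(X[...,1]>-290)
    b=X[m]; print(n,len(b)); b=b[np.argsort(b[:,0])]; print(b[::max(1,len(b)//20)].round().astype(int).tolist())
cv2.imwrite('pics/w2.png',c['img'])
E
```

```text
t 3.4 p [ 621.  -157.7  236.6] phi 74.9 tilt [ 0.001 -0.001 -1.   ] w 0.1 F [-1.4  2.5  0.7]
shift cm [-0.39  0.21  0.16] turn -0.1
side 134
[[590, -243, 255], [594, -257, 260], [598, -234, 251], [604, -227, 245], [608, -159, 259], [610, -154, 245], [612, -150, 260], [615, -148, 252], [621, -154, 248], [625, -144, 248], [630, -148, 257], [640, -156, 256], [645, -147, 247], [649, -139, 247], [655, -125, 253], [661, -129, 250], [664, -98, 250], [666, -122, 249], [668, -89, 251], [672, -99, 260], [674, -106, 260], [679, -107, 259], [682, -95, 245]]
wrist 4190
[[609, -149, 255], [617, -147, 255], [624, -149, 258], [630, -155, 250], [636, -163, 253], [640, -155, 253], [644, -146, 254], [647, -141, 254], [651, -134, 253], [654, -138, 254], [657, -133, 254], [660, -119, 255], [661, -105, 248], [663, -117, 255], [664, -118, 253], [666, -115, 254], [668, -92, 249], [670, -101, 261], [673, -100, 261], [675, -101, 262], [679, -102, 261]]
```

View pics/w2.png

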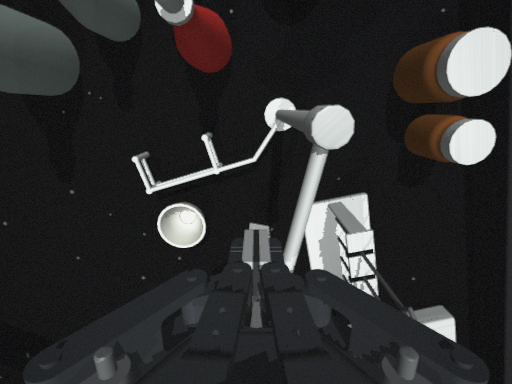

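The wrist view shows the bar from its hub (330,125) to the fingers (290,260), with the bay clear. The bar angle is about 61° and the stop about 64°, so I'll keep pushing until the force rises.

Emit:
{"method": "carry_out", "body": {"motion": [[-0.1, 0.3, 0.1, 0], [-0.15, 0.6, 0.1, 0], [-0.2, 0.9, 0.1, 0], [-0.2, 0.9, 0.1, 0]]}}

```text
time_s: 3.9
position: [624.4, -161.0, 235.4]
ee_rot: [[0.261, 0.965, -0.01], [0.965, -0.261, 0.002], [-0.0, -0.01, -1.0]]
wrist_force: [-12.7, 6.5, 9.7]
gripper_width: -0.1
```

The force is 14 N and motion has nearly stopped, so the arm is at its stop. I'll back off, raise, check the arm angle and compute the next approach.

Emit:
{"method": "carry_out", "body": {"motion": [[0.3, -1, 0, 0], [1, -2.5, 0, 0], [1, -2.5, 0, 0], [1, -2.5, -4, 0], [1, -2.5, -7, 0], [5, -6, -7, 0], [9, -9, -7, 0], [12, -12, -7, 0]], "gripper": 0.53}}

```text
time_s: 4.7
position: [541.4, -12.3, 306.9]
ee_rot: [[0.26, 0.965, -0.007], [0.966, -0.26, 0.003], [0.001, -0.008, -1.0]]
wrist_force: [0.9, 0.6, 0.7]
gripper_width: 40.2
```

```bash
python3 go.py 465 132 290 82;  python3 - <<'E'
from h import *
c=cap('side'); X=pts(c); m=(X[...,2]>244)&(X[...,2]<262)&(X[...,0]>480)&(X[...,0]<690)&(X[...,1]<-60)&(X[...,1]>-290)
b=X[m]; b=b[np.argsort(b[:,0])]; print(b[::max(1,len(b)//25)].round().astype(int).tolist())
v,s,w,h=cv2.fitLine(b[:,:2].astype(np.float32),cv2.DIST_HUBER,0,.01,.01).ravel(); print('dir',np.degrees(np.arctan2(s,v)))
E
```

```text
t 4.7 p [541.4 -12.3 306.9] phi 74.9 tilt [-0.007  0.003 -1.   ] w 40.2 F [0.9 0.6 0.7]
shift cm [ 11.94 -11.12   1.79] turn -7.1
[[601, -241, 246], [614, -211, 251], [616, -217, 252], [618, -214, 249], [635, -171, 248], [640, -166, 250], [642, -149, 255], [643, -154, 256], [645, -148, 250], [649, -129, 252], [651, -153, 251], [654, -131, 254], [657, -129, 255], [658, -121, 251], [662, -122, 250], [663, -126, 251], [664, -108, 249], [665, -90, 254], [665, -93, 261], [668, -90, 258], [671, -86, 248], [674, -105, 261], [675, -87, 251], [675, -88, 254], [678, -106, 260], [681, -93, 250], [684, -111, 256]]
dir 65.22013
```

The bar is at about 65°, which matches the stop. Now I'll move behind the cruet, stay high and look.

Emit:
{"method": "carry_out", "body": {"motion": [[3.5, -3.2, 0, -3], [7, -6.4, 0, -7], [10.5, -9.6, 0, -7], [12, -11.1, 0.5, -7], [12, -11.1, 1.8, -7], [12, -11.1, 1.8, -7]]}}

```text
time_s: 5.35
position: [459.3, 141.1, 290.1]
ee_rot: [[0.129, 0.992, -0.015], [0.992, -0.129, 0.008], [0.006, -0.016, -1.0]]
wrist_force: [0.0, -0.1, 0.1]
gripper_width: 39.9
```

```bash
python3 go.py 463 134 24 82; python3 - <<'E'
from h import *
o=r.get_obs(); T=np.array(o['ee_rot']); p=np.array(o['position'])
S=[]
for n in ['side','wrist']:
    c=cap(n); X=pts(c); S.append(((X-p)@T).reshape(-1,3))
    if n=='wrist':
        for nm,g in dict(tgt=(504,67),big=(395,44),red=(602,3),yel=(604,106)).items():
            m=(np.hypot(X[...,0]-g[0],X[...,1]-g[1])<48)&(X[...,2]>20); k=X[m]
            if len(k)>30:
                t=k[k[:,2]>k[:,2].max()-10]; f=k[k[:,2]<45]; print(nm,len(k),'top',t.mean(0).round(1),'foot pts',len(f)); 
                # circle centre fit to foot side
                if len(f)>30:
                    A=np.c_[2*f[:,:2],np.ones(len(f))]; q=np.linalg.lstsq(A,(f[:,:2]**2).sum(1),rcond=None)[0]; print('  circ',q[:2].round(1),np.sqrt(q[2]+q[0]**2+q[1]**2).round(1))
cv2.imwrite('pics/w3.png',c['img'])
s=np.vstack(S)
for z in range(-130,10,10):
    k=s[(s[:,2]>=z)&(s[:,2]<z+10)&(abs(s[:,0])<30)&(abs(s[:,1])<80)]
    if len(k)>3: print(z,len(k),'x',np.percentile(k[:,0],[0,3,97,100]).round(),'y',np.percentile(k[:,1],[0,3,97,100]).round())
E
```

```text
t 5.35 p [459.3 141.1 290.1] phi 82.6 tilt [-0.015  0.008 -1.   ] w 39.9 F [ 0.  -0.1  0.1]
shift cm [-0.82  0.87 26.6 ] turn 0.6
tgt 1528 top [505.7  75.  165.7] foot pts 155
  circ [502.   67.3] 29.7
big 2913 top [405.4  45.7 240.2] foot pts 236
  circ [392.6  43.6] 42.9
red 2194 top [601.8   8.5 179.1] foot pts 271
  circ [600.4   3. ] 29.7
yel 2384 top [600. 108. 180.] foot pts 206
  circ [601.5 106.3] 29.8
-130 17 x [-13.  -7.  30.  30.] y [-37. -37.   3.  23.]
-120 63 x [-4. -3. 17. 22.] y [-40. -38.  38.  40.]
-110 666 x [-11.   1.  20.  26.] y [-67. -54.  46.  64.]
-100 8121 x [-14.   9.  19.  25.] y [-67. -63.  61.  66.]
-90 10240 x [-10.  -2.  16.  24.] y [-66. -61.  59.  64.]
-80 7406 x [-14. -11.  16.  23.] y [-62. -57.  55.  60.]
-70 3923 x [-18. -12.  16.  22.] y [-59. -55.  53.  59.]
-60 5155 x [-14. -10.  12.  19.] y [-56. -51.  50.  55.]
-50 1319 x [-12.  -9.  13.  18.] y [-51. -44.  42.  51.]
-40 873 x [-12. -10.  10.  15.] y [-35. -33.  31.  35.]
-30 758 x [-12. -10.  10.  15.] y [-35. -33.  31.  33.]
-20 604 x [-12. -10.  10.  18.] y [-35. -33.  32.  33.]
-10 210 x [-12. -11.  11.  15.] y [-32. -27.  28.  32.]
```

View pics/w3.png

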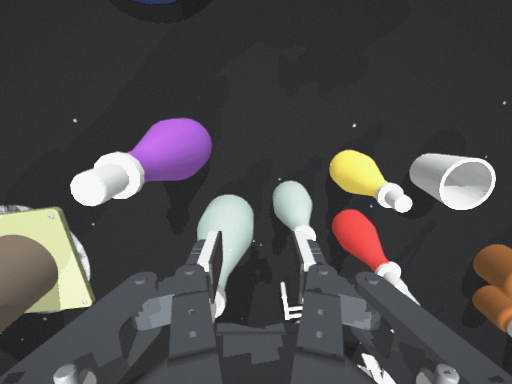

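The wrist view shows the target at (293,205) between the big grey cruet (225,230) and the red and yellow ones. The circle fit puts its foot at (502,67) with radius 29.7 mm, which is the small one. I'll descend behind it.

Emit:
{"method": "carry_out", "body": {"motion": [[-0.4, 0.4, 4, 0.6], [-0.8, 0.9, 8.5, 0.6], [-0.8, 0.9, 13, 0.6], [-0.8, 0.9, 17.5, 0.6], [-0.8, 0.9, 22, 0.6], [-0.8, 0.9, 25, 0.6], [-0.8, 0.9, 27.2, 0.6], [-0.8, 0.9, 27.2, 0.6], [-0.8, 0.9, 27.2, 0.6]]}}

```text
time_s: 6.35
position: [466.1, 132.4, 19.3]
ee_rot: [[0.144, 0.989, -0.012], [0.99, -0.144, 0.008], [0.007, -0.013, -1.0]]
wrist_force: [0.2, 0.1, -0.2]
gripper_width: 40.6
```

```bash
python3 go.py 466 110 18 82; python3 go.py 474 75 18 82; python3 - <<'E'
from h import *
c=cap('top'); cv2.imwrite('pics/t4.png',cv2.resize(c['img'][120:320,180:400],None,fx=3.5,fy=2.9,interpolation=cv2.INTER_CUBIC))
c=cap('wrist'); cv2.imwrite('pics/w4.png',c['img'])
E
```

```text
t 6.35 p [466.1 132.4  19.3] phi 81.7 tilt [-0.012  0.008 -1.   ] w 40.6 F [ 0.2  0.1 -0.2]
shift cm [-2.22  0.32  0.11] turn -0.3
t 6.35 p [466.1 132.4  19.3] phi 81.7 tilt [-0.012  0.008 -1.   ] w 40.6 F [ 0.2  0.1 -0.2]
shift cm [-5.57  1.61  0.07] turn -0.3
```

View pics/w4.png

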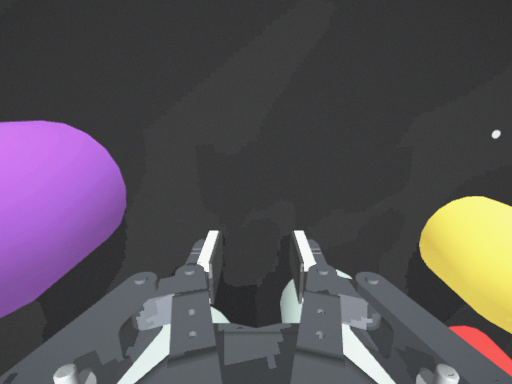

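The wrist view shows the target's foot just behind the right finger at (315,290), and nothing is touched. First short push.

Emit:
{"method": "carry_out", "body": {"motion": [[-0.6, 0.1, 0, 0], [-1.1, 0.15, 0, 0], [-1.6, 0.2, 0, 0], [-2.1, 0.3, 0, 0], [-2.5, 0.4, 0, 0], [-3.0, 0.6, 0, 0], [-3.5, 0.8, 0.1, 0], [-3.9, 1.0, 0.1, 0], [-4.3, 1.1, 0.1, 0]]}}

```text
time_s: 7.35
position: [471.1, 88.4, 18.7]
ee_rot: [[0.144, 0.99, -0.01], [0.99, -0.144, 0.009], [0.007, -0.011, -1.0]]
wrist_force: [0.7, 0.8, 0.0]
gripper_width: 40.1
```

```bash
cat > loc.py <<'E'
from h import *
from scipy.optimize import least_squares
o=r.get_obs(); p=np.array(o['position']); T=np.array(o['ee_rot'])
def rad(z): return np.interp(z,[0,45,115,144,145,153,154,185],[30,30,11.5,11.5,14,14,9,9])
def locate(names=('side','top','wrist')):
    out={}
    for n in names:
        c=cap(n); X=pts(c).reshape(-1,3); B=c['img'].reshape(-1,3).astype(int)
        L=(X-p)@T; grip=(abs(L[:,0])<24)&(abs(L[:,1])<80)&(L[:,2]<8)
        g=(X[:,0]>470)&(X[:,0]<572)&(X[:,1]<110)&(X[:,1]>-160)&(X[:,2]>8)&(X[:,2]<190)&~grip
        dist=np.hypot(X[:,0]-602,X[:,1]-3)>38; dist&=np.hypot(X[:,0]-395,X[:,1]-44)>50; dist&=np.hypot(X[:,0]-602,X[:,1]-106)>38
        greenish=(B[:,1]>B[:,2]+4)&(B[:,0]>B[:,2]-2)&(B[:,1]>35)&(abs(B[:,1]-B[:,0])<25)
        k=X[g&dist&greenish]
        if len(k)<15: out[n]=(len(k),); continue
        cam=-c['R'].T@c['t']
        f=lambda q: np.hypot(k[:,0]-q[0],k[:,1]-q[1])-rad(k[:,2])
        d=(k.mean(0)-cam)[:2]; d/=np.linalg.norm(d)
        s=least_squares(f,k[:,:2].mean(0)+d*15,loss='soft_l1',f_scale=2)
        hi=k[k[:,2]>80][:,:2].mean(0) if (k[:,2]>80).sum()>5 else None
        out[n]=(len(k),s.x.round(1),round(float(np.median(abs(f(s.x)))),1),k[:,2].max().round())
    return out
if __name__=='__main__':
    print(p.round(1),'F',np.round(o['wrist_force'],1)); print(locate())
E
python3 loc.py
```

```text
[471.1  88.4  18.7] F [0.7 0.8 0. ]
{'side': (93, array([479.4, -62.5]), 59.3, np.float64(188.0)), 'top': (0,), 'wrist': (589, array([504.4,  44.5]), 0.2, np.float64(58.0))}
```

The wrist-camera fit puts the cruet at (504,44), upright and sliding as expected. The trailing knuckle would come near the big cruet on this line, so I'll first nudge the target diagonally towards +x with the opposite finger (yaw 150°), from the open side.

Emit:
{"method": "carry_out", "body": {"motion": [[2, -0.2, 0, 0], [3.7, -0.6, 0, 0], [3.7, -0.6, 0, -8.5], [3.7, -0.6, 0, -17], [3.7, -0.6, 0, -25.5], [3.7, -0.6, 0, -34], [3.7, -0.6, 0, -42.5], [3.7, -0.6, 0, -51], [3.7, -0.6, 0, -59.5], [3.7, -0.6, 0, -68], [3.7, -0.6, 0, -68]]}}

```text
time_s: 8.6
position: [470.2, 125.1, 19.0]
ee_rot: [[-0.863, 0.505, -0.011], [0.505, 0.863, 0.008], [0.013, 0.001, -1.0]]
wrist_force: [-0.5, 0.1, -0.6]
gripper_width: 40.0
```

```bash
python3 go.py 479 110 19 150; python3 go.py 490 99 19 150; python3 go.py 516 73 19 150; python3 loc.py
```

```text
t 8.6 p [470.2 125.1  19. ] phi 149.7 tilt [-0.011  0.008 -1.   ] w 40.0 F [-0.5  0.1 -0.6]
shift cm [-1.52 -0.86 -0.02] turn -0.3
t 8.6 p [470.2 125.1  19. ] phi 149.7 tilt [-0.011  0.008 -1.   ] w 40.0 F [-0.5  0.1 -0.6]
shift cm [-3.03 -1.25 -0.04] turn -0.3
t 8.6 p [470.2 125.1  19. ] phi 149.7 tilt [-0.011  0.008 -1.   ] w 40.0 F [-0.5  0.1 -0.6]
shift cm [-6.58 -2.18 -0.09] turn -0.3
[470.2 125.1  19. ] F [-0.5  0.1 -0.6]
{'side': (71, array([ 499.8, -113.7]), 5.0, np.float64(58.0)), 'top': (0,), 'wrist': (1328, array([504.5,  44.3]), 0.4, np.float64(68.0))}
```

Emit:
{"method": "carry_out", "body": {"motion": [[-0.8, -0.5, 0, 0], [-1.5, -0.9, 0, 0], [-2.0, -1.0, 0, 0], [-2.5, -1.1, 0, 0], [-3.0, -1.3, 0, 0], [-3.5, -1.4, 0, 0], [-4.0, -1.5, 0, 0], [-4.5, -1.6, 0, 0], [-5.0, -1.8, 0, 0], [-5.5, -1.9, 0, 0], [-6.0, -2.0, -0.1, 0]]}}

```text
time_s: 9.85
position: [512.1, 77.2, 19.1]
ee_rot: [[-0.862, 0.508, -0.01], [0.508, 0.862, 0.008], [0.013, 0.001, -1.0]]
wrist_force: [-0.3, 1.3, -0.6]
gripper_width: 40.5
```

```bash
python3 loc.py; python3 - <<'E'
from h import *
c=dict(np.load('/tmp/wrist.npz')); cv2.imwrite('pics/w5.png',c['img'])
E
```

```text
[512.1  77.2  19.1] F [-0.3  1.3 -0.6]
{'side': (93, array([ 502.3, -116.9]), 3.9, np.float64(186.0)), 'top': (0,), 'wrist': (562, array([523.2,  22.2]), 0.2, np.float64(55.0))}
```

View pics/w5.png

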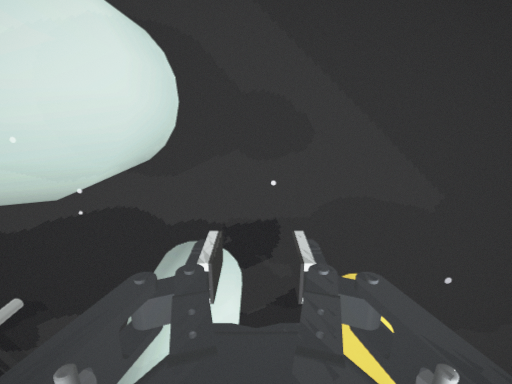

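The cruet is at (523,22), right of the left finger at (200,270), and upright. Now I'll switch back to the first finger at yaw 72° for the straight run into the bay.

Emit:
{"method": "carry_out", "body": {"motion": [[1.5, 1.5, 0, 0], [2.8, 2.4, 0, 0], [2.8, 2.4, 0, 8.5], [2.8, 2.4, 0, 17], [2.8, 2.4, 0, 25.5], [2.8, 2.4, 0, 34], [2.8, 2.4, 0, 42.5], [2.8, 2.4, 0, 51], [2.8, 2.4, 0, 59.5], [2.8, 2.4, 0, 68], [2.8, 2.4, 0, 76.5], [2.8, 2.4, 0, 78]]}}

```text
time_s: 11.2
position: [500.9, 111.4, 19.6]
ee_rot: [[0.32, 0.947, -0.009], [0.947, -0.32, 0.007], [0.004, -0.011, -1.0]]
wrist_force: [0.2, 0.8, -0.1]
gripper_width: 40.0
```

```bash
python3 go.py 496 87 19 72; python3 go.py 496 72 19 72; python3 go.py 496 27 19 72; python3 loc.py
```

```text
t 11.2 p [500.9 111.4  19.6] phi 71.3 tilt [-0.009  0.007 -1.   ] w 40.0 F [ 0.2  0.8 -0.1]
shift cm [-2.47  0.32  0.05] turn -0.7
t 11.2 p [500.9 111.4  19.6] phi 71.3 tilt [-0.009  0.007 -1.   ] w 40.0 F [ 0.2  0.8 -0.1]
shift cm [-3.89  0.8   0.04] turn -0.7
t 11.2 p [500.9 111.4  19.6] phi 71.3 tilt [-0.009  0.007 -1.   ] w 40.0 F [ 0.2  0.8 -0.1]
shift cm [-8.15  2.24  0.01] turn -0.7
[500.9 111.4  19.6] F [ 0.2  0.8 -0.1]
{'side': (93, array([ 503.3, -117.3]), 5.1, np.float64(43.0)), 'top': (183, array([525.6,  22.3]), 0.5, np.float64(117.0)), 'wrist': (1282, array([523.2,  22.6]), 0.4, np.float64(65.0))}
```

Emit:
{"method": "carry_out", "body": {"motion": [[-1.2, 0.2, 0, 0], [-2.4, 0.3, 0, 0], [-3.2, 0.5, 0, 0], [-3.8, 0.8, 0, 0], [-4.3, 0.9, 0, 0], [-4.8, 1.1, 0, 0], [-5.3, 1.3, 0, 0], [-5.8, 1.4, 0, 0], [-6.3, 1.6, 0, 0], [-6.8, 1.8, 0, 0]]}}

```text
time_s: 12.35
position: [496.1, 41.0, 19.0]
ee_rot: [[0.316, 0.949, -0.01], [0.949, -0.316, 0.007], [0.004, -0.012, -1.0]]
wrist_force: [0.2, 1.2, -0.0]
gripper_width: 40.2
```

```bash
python3 loc.py;  python3 go.py 496 27 19 72
```

```text
[496.1  41.   19. ] F [ 0.2  1.2 -0. ]
{'side': (87, array([ 500.7, -109. ]), 11.4, np.float64(190.0)), 'top': (0,), 'wrist': (662, array([521.6,  -8.9]), 0.2, np.float64(87.0))}
t 12.5 p [496.3  40.4  19.1] phi 71.5 tilt [-0.009  0.007 -1.   ] w 40.1 F [-0.6  0.3 -0.3]
shift cm [-1.28  0.4  -0.  ] turn -0.5
```

The cruet tracks straight, at (521.6,-9), with the bay axis at x ≈ 522.5. I'll continue.

Emit:
{"method": "carry_out", "body": {"motion": [[-0.5, 0.15, 0, 0], [-0.95, 0.3, 0, 0], [-1.4, 0.45, 0, 0], [-1.9, 0.6, 0, 0], [-2.4, 0.75, 0, 0], [-2.85, 0.9, 0, 0], [-3.3, 1.1, 0, 0], [-3.8, 1.25, 0, 0], [-4.3, 1.4, 0, 0], [-4.75, 1.55, 0, 0]]}}

```text
time_s: 13.5
position: [496.0, -9.9, 18.8]
ee_rot: [[0.317, 0.948, -0.009], [0.948, -0.317, 0.007], [0.003, -0.011, -1.0]]
wrist_force: [-1.1, 3.2, 1.6]
gripper_width: 40.1
```

```bash
python3 loc.py
```

```text
[496.   -9.9  18.8] F [-1.1  3.2  1.6]
{'side': (68, array([494.9, -70.3]), 43.1, np.float64(190.0)), 'top': (0,), 'wrist': (659, array([521. , -59.8]), 0.2, np.float64(58.0))}
```

Emit:
{"method": "carry_out", "body": {"motion": [[-0.5, 0.15, 0, 0], [-0.95, 0.3, 0, 0], [-1.4, 0.45, 0, 0], [-1.9, 0.6, 0, 0], [-2.4, 0.75, 0, 0], [-2.85, 0.9, 0, 0], [-3.3, 1.1, 0, 0], [-3.8, 1.25, 0, 0], [-4.3, 1.4, 0, 0], [-4.75, 1.55, 0, 0]]}}

```text
time_s: 14.65
position: [495.3, -61.2, 18.4]
ee_rot: [[0.319, 0.948, -0.01], [0.948, -0.319, 0.005], [0.002, -0.011, -1.0]]
wrist_force: [0.5, 2.2, 1.4]
gripper_width: 40.2
```

```bash
python3 loc.py; python3 - <<'E'
from h import *
c=dict(np.load('/tmp/wrist.npz')); cv2.imwrite('pics/w6.png',c['img'])
E
```

```text
[495.3 -61.2  18.4] F [0.5 2.2 1.4]
{'side': (61, array([517.6, -63.5]), 26.0, np.float64(190.0)), 'top': (0,), 'wrist': (932, array([ 499.4, -119.9]), 2.6, np.float64(87.0))}
```

View pics/w6.png

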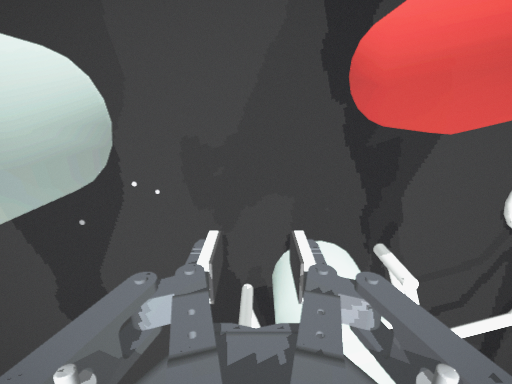

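The wrist view shows the cruet at (315,280) between the rail ends (247,295) and (385,255), upright. The fit picked up rail pixels this time and can't be trusted. I'll push gently until it meets the back rail.

Emit:
{"method": "carry_out", "body": {"motion": [[-0.2, 0.07, 0, 0], [-0.4, 0.14, 0, 0], [-0.6, 0.2, 0, 0], [-0.7, 0.24, 0, 0], [-0.8, 0.27, 0, 0], [-0.8, 0.27, 0, 0]]}}

```text
time_s: 15.4
position: [495.2, -67.4, 18.4]
ee_rot: [[0.317, 0.948, -0.01], [0.949, -0.317, 0.008], [0.004, -0.012, -1.0]]
wrist_force: [-0.0, 7.0, 2.0]
gripper_width: 40.4
```

Emit:
{"method": "carry_out", "body": {"motion": [[-0.2, 0.07, 0, 0], [-0.35, 0.12, 0, 0], [-0.35, 0.12, 0, 0]]}}

```text
time_s: 15.7
position: [495.3, -67.6, 18.5]
ee_rot: [[0.312, 0.95, -0.011], [0.95, -0.312, 0.012], [0.008, -0.014, -1.0]]
wrist_force: [-0.9, 9.0, 3.0]
gripper_width: 40.2
```

It's stalled against the back rail at 9 N with no motion. I'll retreat straight back, then lift and check.

Emit:
{"method": "carry_out", "body": {"motion": [[1, -0.3, 0, 0], [2.5, -0.8, 0, 0], [4, -1.3, 0, 0], [5, -1.6, 0, 0], [5, -1.6, -4, 0], [5, -1.6, -9, 0], [5, -1.6, -14, 0], [5, -1.6, -19, 0], [5, -1.6, -24, 0], [5, -1.6, -28, 0]]}}

```text
time_s: 16.7
position: [498.8, -18.9, 302.2]
ee_rot: [[0.314, 0.95, -0.008], [0.95, -0.313, 0.012], [0.009, -0.011, -1.0]]
wrist_force: [0.9, 0.1, -0.9]
gripper_width: 40.0
```

Emit:
{"method": "carry_out", "body": {"motion": [[4, 0, 0, 0], [8, -1, 0, 0], [12, -2, 0, 0], [16, -3, 0, 0], [20, -4, 0, 0], [24, -5, 0, 0], [26, -6, 0, 0], [26, -6, 0, 0]]}}

```text
time_s: 17.5
position: [521.7, 251.5, 304.5]
ee_rot: [[0.307, 0.952, -0.009], [0.952, -0.307, 0.014], [0.01, -0.013, -1.0]]
wrist_force: [-0.4, 0.3, -0.3]
gripper_width: 39.8
```

```bash
python3 - <<'E'
from h import *
print(r.get_obs()['position'])
for n in ['top','side']:
    c=cap(n); X=pts(c)
    m=(X[...,2]>140)&(X[...,2]<190)&(np.hypot(X[...,0]-522,X[...,1]+117)<45); k=X[m]; print(n,'stopper',len(k), k.mean(0).round(1) if len(k) else '')
    m=(X[...,2]>46)&(X[...,2]<110)&(np.hypot(X[...,0]-522,X[...,1]+117)<45); k=X[m]
    if len(k)>10:
        from scipy.optimize import least_squares
        f=lambda q: np.hypot(k[:,0]-q[0],k[:,1]-q[1])-np.interp(k[:,2],[45,115],[30,11.5])
        print('cone axis',least_squares(f,[522,-117],loss='soft_l1',f_scale=2).x.round(1))
    m=(X[...,2]>244)&(X[...,2]<257)&(X[...,0]>560)&(X[...,0]<690)&(X[...,1]<-85)&(X[...,1]>-290); b=X[m]
    if len(b)>10: v,s,_,_=cv2.fitLine(b[:,:2].astype(np.float32),cv2.DIST_HUBER,0,.01,.01).ravel(); print('bar deg',np.degrees(np.arctan2(s,v)))
    if n=='top':
        cv2.imwrite('pics/t7.png',cv2.resize(c['img'][90:330,180:440],None,fx=3,fy=2.5,interpolation=cv2.INTER_CUBIC))
        for nm,g in dict(red=(602,3),yel=(604,106),big=(395,44),pur=(345,178)).items():
            k=X[(np.hypot(X[...,0]-g[0],X[...,1]-g[1])<48)&(X[...,2]>165)]
            if len(k)>5: t=k[k[:,2]>k[:,2].max()-12]; print(nm,t.mean(0).round(1))
E
```

```text
[521.74630459 251.50932892 304.49668761]
top stopper 84 [ 520.  -113.3  166. ]
cone axis [ 522.7 -116.1]
bar deg 64.79024
red [602.6   2.9 180.2]
yel [603.8 106.3 180.4]
big [395.5  43.7 260.3]
pur [310.7 160.  840.4]
side stopper 71 [ 521.2 -107.5  161.1]
cone axis [ 523.6 -113.5]
bar deg 63.44167
```

View pics/t7.png

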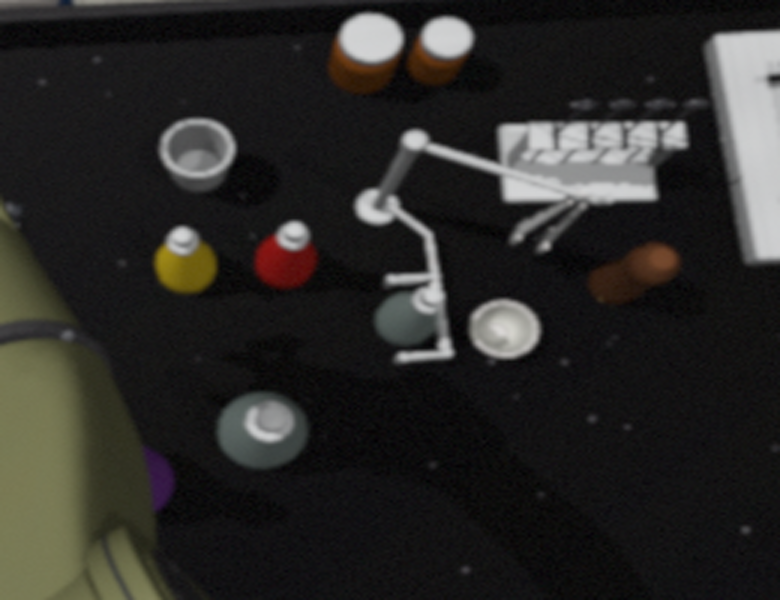

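The top view shows the cruet upright and centred in the bay at (410,315), the hook arm swung right out, and the others in place. I'm handing in.

```bash
python3 -c "
from rig import r
print(r.finish_job())"
```

```text
the job is handed in; nothing more can be done
None
```

I swung the hook arm to its stop first. I then slid the small grey-green cruet upright into the chrome bay until it stalled against the back rail, and handed the job in at about 17.5 s.

**Hook arm:** the final bar angle measured 63–65°, against a stop at about 64°. The push had met about 14 N with almost no further motion.

**Cruet:** it was pushed low on the foot in a few short strokes, including one diagonal nudge to keep the gripper clear of the big grey cruet. The last push stalled at 9 N. The top camera put its axis at (522.7, -116.1), against an expected home of about (522.5, -116.5). It stood upright.

**Other things:** red, yellow and the big grey cruet measured within about 1.5 mm of where they started. In the last picture the mill, bowl, tumbler and rack looked unmoved.

**Checks that failed or disagreed:**
- The side camera put the cruet's axis at y = -113.5, about 3 mm short of home. I went by the top camera and the stall.
- My automatic cruet fit failed once the cruet was among the rails, and the side camera's fits were unusable during the pushes.
- The arm mostly hid the purple cruet in the last picture, and the plates and brush were outside that crop, so I did not re-measure those.

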